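# Line up the padlocks on the counter display by size

## Task

Carry on the display row from the big sample padlock bolted at one end of the wooden strip: stand the four loose brass padlocks upright on the four black pads, one in the middle of each and square to the strip, in falling order of size, so that the largest stands next to the sample and the smallest at the far end. Do not shove the little dish of lock pins out of its place.

Things in the scene. Friction and masses are not known exactly. Their poses are not given: they have to be found in the camera images.
- padlock30_center (a point): Loose padlock standing on its base, shackle up: brass block 30 mm wide (along its y), 14 mm thick (along its x), 28 mm high, with a steel shackle of 5 mm rod arching up from its top, in line with y, to 46 mm in all. The point is the centre of the brass block, 14 mm above its base; z is up. Mass about 0.1 kg.
- padlock40_center (a point): Loose padlock standing on its base, shackle up: brass block 40 mm wide (along its y), 16 mm thick (along its x), 35 mm high, with a steel shackle of 6.5 mm rod arching up from its top, in line with y, to 58 mm in all. The point is the centre of the brass block, 17.5 mm above its base; z is up. Mass about 0.18 kg.
- padlock50_center (a point): Loose padlock standing on its base, shackle up: brass block 50 mm wide (along its y), 18 mm thick (along its x), 42 mm high, with a steel shackle of 8 mm rod arching up from its top, in line with y, to 71 mm in all. The point is the centre of the brass block, 21 mm above its base; z is up. Mass about 0.29 kg.
- padlock60_center (a point): Loose padlock standing on its base, shackle up: brass block 60 mm wide (along its y), 20 mm thick (along its x), 48 mm high, with a steel shackle of 9 mm rod arching up from its top, in line with y, to 81 mm in all. The point is the centre of the brass block, 24 mm above its base; z is up. Mass about 0.44 kg.
- pad_a: One of four like black rubber pads, 60 x 84 mm (its x, y) and 2 mm thick, fixed in a row at 100 mm spacing along the wooden display strip (84 mm deep, 620 mm long, top 20 mm above the bench). Origin: centre of the pad's underside, so its top is 2 mm higher; y runs along the strip, x across it. Its letter says nothing of its place in the row.
- pad_b: One of four like black rubber pads, 60 x 84 mm (its x, y) and 2 mm thick, fixed in a row at 100 mm spacing along the wooden display strip (84 mm deep, 620 mm long, top 20 mm above the bench). Origin: centre of the pad's underside, so its top is 2 mm higher; y runs along the strip, x across it. Its letter says nothing of its place in the row.
- pad_c: One of four like black rubber pads, 60 x 84 mm (its x, y) and 2 mm thick, fixed in a row at 100 mm spacing along the wooden display strip (84 mm deep, 620 mm long, top 20 mm above the bench). Origin: centre of the pad's underside, so its top is 2 mm higher; y runs along the strip, x across it. Its letter says nothing of its place in the row.
- pad_d: One of four like black rubber pads, 60 x 84 mm (its x, y) and 2 mm thick, fixed in a row at 100 mm spacing along the wooden display strip (84 mm deep, 620 mm long, top 20 mm above the bench). Origin: centre of the pad's underside, so its top is 2 mm higher; y runs along the strip, x across it. Its letter says nothing of its place in the row.
- sample: The sample: a still larger brass padlock, 70 mm wide (along y), 24 mm thick, 97 mm high with its 3 mm foot plate, bolted down on the strip at one end of the row of pads, which end varies; the nearest pad's centre is 100 mm away along the strip. Fixed. Origin: centre of the foot plate's underside, on the strip's top; y runs along the strip, x across it. (A black tray of keys is fixed at the strip's other end.)
- pindish: Small loose white open dish of lock pins, 54 mm across, 15 mm high, standing on the bench among the padlocks. Origin: centre of its underside.
Things that resemble listed ones, but are neither listed nor needed, are in the scene too. What is shaped like the part that bears padlock30_center but green is not meant.

How it is judged:
By the outcome, as a careful person would: the job done as asked, in the order asked, and still so for the second after the job is handed in, with the robot touching nothing.
It also fails if it takes over 109 s, if anything falls off the work surface, if the arm or the gripper's body presses on something with over 40 N, if the wrist force passes 120 N, or if a joint passes its speed limit or range.

## Robot

A 6-joint arm with a two-finger parallel gripper is mounted at the origin on the work surface. World frame = base frame: x ahead of the robot, y to its left, z up, the work surface at z = 0. Lengths are in m, angles in rad, forces in N, time in s.
With the tool pointing down it reaches from about 0.3 to 0.875 m from the base axis. Payload 6.4 kg.
Tool frame: the origin (TCP) lies on the centre line of the jaws, within the pads' length; the fingertips stand 11 mm ahead of it and the grasp point (between the pads) lies 8 mm behind it; z points along the fingers, y is the line along which they close (so a half turn about z gives the same grasp; the last joint's range is limited). The gripper opens to 88 mm and grips with 3 to 60 N. Pads are 18 mm wide; open, the fingers measure 123 mm over their backs; the gripper's body (75 mm by 187 mm) begins 45 mm behind the grasp point.
Start: joints at [-1.51, 0.181, 1.607, -0, 1.354, -0.206], TCP at [0.152, -0.555, 0.25] pointing down, gripper open.
Joint ranges: [-2.99, 2.99], [-0.89, 2.07], [0.3, 2.58], [-1.14, 4.28], [0, 2.63], [-3.12, 3.12]. Speed limits (rad/s): [2.57, 2.57, 3.01, 3.14, 3.14, 3.14].

## Interface

Orientations are given as a unit quaternion [x, y, z, w].
In Python, from bench import read_state, eyes, robot gives the robot as it stands. The module is installed in compiled form; this text tells all that it offers.
- The arm moves only by the tool servo_tool, never from a script. Its argument "increments" is text: rows parted by semicolons, each of 7 numbers parted by spaces: the turn, a rotation vector about the tool's x, y, z in degrees, then the shift along the tool's x, y, z in cm, then the closure in counts, from 0 (fully open) to 255 (shut). A call has exactly 5 rows; each row shifts and turns the commanded pose from where the row before left it, along the tool's axes as they then stand; what a row does not reach is not made up. A row lasts 1/8 s, in which the tool goes at most 62.5 mm and 10.7 degrees, less where a joint would pass 70% of its speed; a pose out of reach is approached as far as the arm can. A call with a gripper value outside its range is refused whole. The fingers move at their own pace and stop on an object; "grip_force" is the grip in N (left out, the last holds). Time passes only in rows, so rows that do not move let the fingers close, or fill a call up. It gives the time, the measured TCP pose, the force, the opening and the grip force at its end, in the units of the state.
- read_state(): the state, without advancing time (a new reading comes with each control period).
- eyes.snapshot(name): name is "scene" or "top" or "wrist"; returns a dict with "frame" (420x560x3 uint8, red, green, blue), "camera_matrix" (3x3 intrinsics, pixels), "origin" and "orientation" of the camera in the world. Camera axes: x right, y down, z forward; pixel columns grow to the right and rows downward; lengths in m; the calibration is good to about 2 mm. A picture is of the moment at which its call begins. There is no depth.
- robot.close_job(): hands the job in; it is judged then, once.
The state is a dict: "t": time; "joints": joint angles; "qvel": joint speeds; "effort": joint torques, N m; "ee_pos": TCP position; "eef_rot": TCP orientation; "force": force on the tool from outside, world axes, zero at the start; "ft_torque": the same for the moment, N m; "finger_gap": finger opening in m; "grip_force": force on a finger pad.
Only numpy, scipy, OpenCV 4.12 (cv2) and the standard library are available. Lean on these libraries where they do the work, as an engineer would, in place of code of your own. Each camera call takes 0.05 s, during which the arm holds its last target. There are 200 camera calls.

## Working session

There is one attempt and no reset: what is moved stays moved. The work goes in short steps, Python scripts to look and compute and a tool call to move; the robot and the scene stay as the last step left them, time stands still between calls to the robot, and variables do not carry over. Pictures are saved under pics/ and viewed, at most 14 in all, crops included, and the job is handed in when it is done.

Besides the shell and the picture viewer there is one more tool, called after ">>>" as name(argument=value, ...), one argument or row to a line, values as JSON. servo_tool: Moves the arm, as the interface text tells. Its arguments: {"type":"object","properties":{"increments":{"type":"string"},"grip_force":{"type":"number"}},"required":["increments"]}

```bash
mkdir -p pics
python3 - <<'E'
from bench import read_state, eyes, robot
import cv2
for n in ("top","scene"):
    s=eyes.snapshot(n); cv2.imwrite(f"pics/{n}0.png",cv2.resize(s["frame"][:,:,::-1],(800,600),interpolation=cv2.INTER_CUBIC))
    cv2.imwrite(f"{n}0_raw.png",s["frame"][:,:,::-1])
    print(n,s["camera_matrix"],s["origin"],s["orientation"])
s=read_state();print(s["t"],s["ee_pos"],s["eef_rot"],s["finger_gap"])
E
```

```text
top [[403.25227765   0.         285.21740684]
 [  0.         403.25227765 210.5276355 ]
 [  0.           0.           1.        ]] [0.4048389  0.01153244 0.88415229] [ 0.71128265 -0.69828842  0.04273062 -0.06814959]
scene [[406.05815435   0.         279.65603728]
 [  0.         406.05815435 214.11738268]
 [  0.           0.           1.        ]] [1.07650303 0.15219296 0.52783786] [ 0.56262628  0.71605859 -0.32604276 -0.25378707]
0.1 [ 0.15156479 -0.55418707  0.2489101 ] [ 9.91115480e-01  1.33001859e-01  4.65327395e-05 -7.80366952e-04] 0.08809789000271571
```

View pics/top0.png

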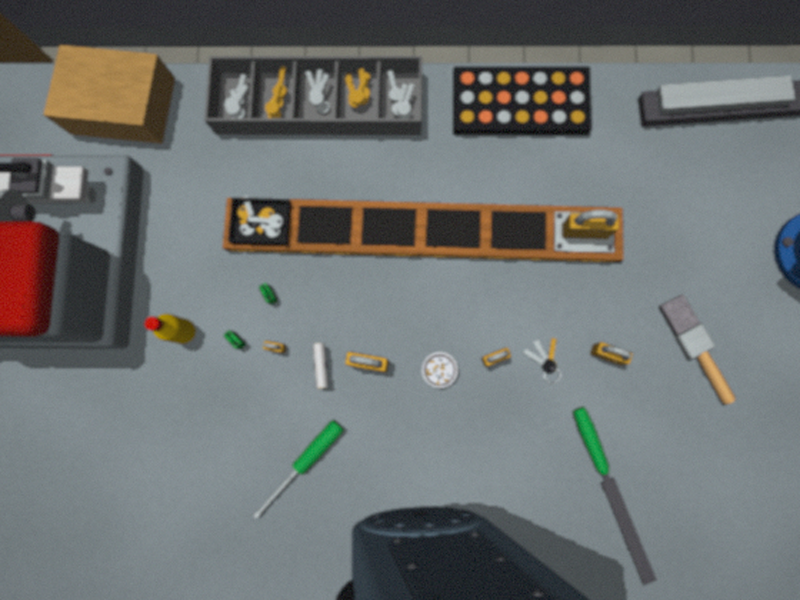

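View pics/scene0.png

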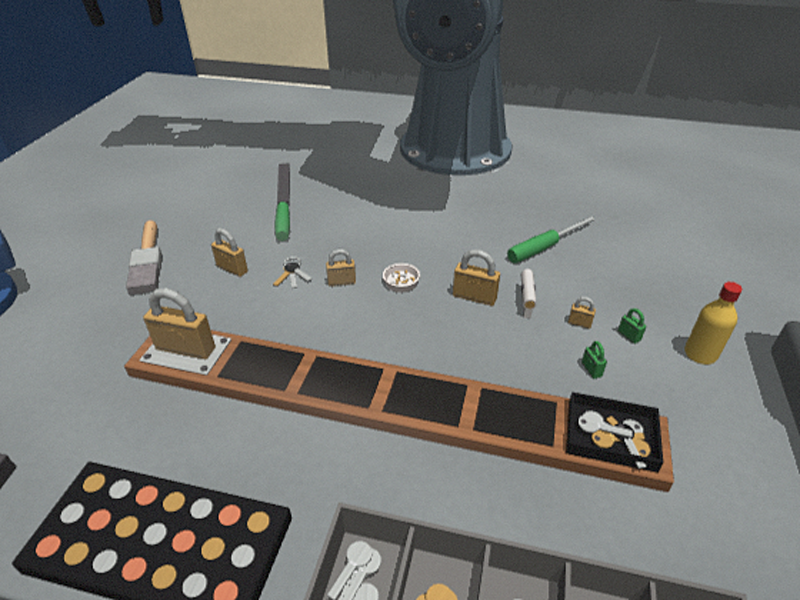

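The top view (800x600) shows four brass padlocks at (275,347), (367,362), (496,356) and (612,353). By size these look like the 30, 60, 40 and 50. The two green ones at (234,340) and (268,294) are decoys. The sample is at (590,225), so the row runs from right to left, and the dish is at (440,370). I'll fit the poses and confirm them in one enlarged crop.

```bash
cat > h.py <<'E'
import numpy as np, cv2
from scipy.spatial.transform import Rotation as R
from scipy.optimize import minimize
from bench import read_state, eyes, robot
DIM={30:(14,30,28),40:(16,40,35),50:(18,50,42),60:(20,60,48)}
S=6
def snap(n):
    s=eyes.snapshot(n); s["up"]=cv2.resize(s["frame"],None,fx=S,fy=S,interpolation=cv2.INTER_CUBIC)
    s["hsv"]=cv2.cvtColor(s["up"],cv2.COLOR_RGB2HSV); s["R"]=R.from_quat(s["orientation"]).as_matrix(); return s
def proj(s,P):
    c=(np.atleast_2d(P)-s["origin"])@s["R"]; u=c@s["camera_matrix"].T; return u[:,:2]/u[:,2:]
def ray(s,px,z):
    d=s["R"]@np.linalg.inv(s["camera_matrix"])@np.array([*px,1.]); o=np.array(s["origin"]); return o+d*(z-o[2])/d[2]
def box(d,x,y,yaw,z0):
    dx,dy,dz=np.array(d)/1e3; c,n=np.cos(yaw),np.sin(yaw)
    return np.array([[x+c*a-n*b,y+n*a+c*b,z0+k] for a in(-dx/2,dx/2) for b in(-dy/2,dy/2) for k in(0,dz)])
def hullmask(s,P,sh):
    m=np.zeros(sh,np.uint8); q=((proj(s,P)+.5)*S-.5)
    cv2.fillConvexPoly(m,cv2.convexHull((q*16).round().astype(np.int32)),1,shift=4); return m>0
def blob(s,px,kind,rad=45):
    h=s["hsv"]
    if kind=="brass": m=(h[...,0]>8)&(h[...,0]<30)&(h[...,1]>95)
    else: m=(h[...,2]<60)
    m=m.astype(np.uint8); w=np.zeros_like(m); c=tuple(int(v*S) for v in px); cv2.circle(w,c,rad*S,1,-1); m&=w
    n,l,st,ce=cv2.connectedComponentsWithStats(m)
    i=1+int(np.argmin([np.linalg.norm(ce[k]-np.array(c))-(0.02*st[k,4] if st[k,4]<3e3 else 60) for k in range(1,n)]))
    ys,xs=np.where(l==i); o=np.zeros_like(m); cv2.fillConvexPoly(o,cv2.convexHull(np.c_[xs,ys].astype(np.int32)),1); return o>0
def fit(d,x0,z0,views,kind="brass"):
    B=[(s,blob(s,proj(s,[x0[0],x0[1],z0+d[2]/2e3])[0],kind)) for s in views]
    def f(p):
        P=box(d,p[0],p[1],p[2],z0); r=0
        for s,b in B:
            m=hullmask(s,P,b.shape); r+=1-(m&b).sum()/(m|b).sum()
        return r/len(B)
    best=None
    for y0 in ([x0[2]] if len(x0)>2 else np.radians([-60,-30,0,30,60])):
        p0=np.array([x0[0],x0[1],y0])
        r=minimize(f,p0,method="Nelder-Mead",options=dict(initial_simplex=p0+np.array([[0,0,0],[.006,0,0],[0,.006,0],[0,0,.3]]),xatol=1e-4,fatol=1e-4))
        if best is None or r.fun<best.fun: best=r
    return best.x,best.fun
def go(x,y,z,yaw=None):
    "deltas to TCP target (world m, yaw of tool x in deg): print tool-axes turn and shift in cm"
    s=read_state(); M=R.from_quat(s["eef_rot"]); p=np.array(s["ee_pos"])
    e=M.inv().apply(np.array([x,y,z])-p)*100
    yw=np.degrees(np.arctan2(M.as_matrix()[1,0],M.as_matrix()[0,0]))
    print("t",round(s["t"],2),"p",p.round(4),"yaw",round(yw,2),"tilt",(M.as_matrix()[:,2]).round(4),"shift cm",e.round(2),"turn z",None if yaw is None else round(-(yaw-yw),1))
E
cat > m.py <<'E'
from h import *
T,C=snap("top"),snap("scene")
k=.7
for w,px in {30:(275,347),60:(367,362),40:(496,356),50:(612,353)}.items():
    g=ray(T,(px[0]*k,px[1]*k),DIM[w][2]/2e3)
    for nm,v in (("top",[T]),("both",[T,C])):
        x,e=fit(DIM[w],g[:2],0,v); print(w,nm,x[:2].round(4),np.degrees(x[2]).round(1),round(e,3))
for px in [(519,230),(453,228),(389,227),(325,225)]:
    g=ray(T,(px[0]*k,px[1]*k),.022)
    for nm,v in (("top",[T]),("both",[T,C])):
        x,e=fit((60,84,0.1),[*g[:2],0],.022,v,"dark"); print("pad",nm,x[:2].round(4),np.degrees(x[2]).round(1),round(e,3))
g=ray(T,(440*k,370*k),.012); print("dish",g.round(3))
c=T["frame"][215:275,150:460,::-1]; c2=C["frame"][150:260,130:470,::-1]
a=cv2.resize(c,(800,155),interpolation=cv2.INTER_CUBIC);b=cv2.resize(c2,(800,259),interpolation=cv2.INTER_CUBIC)
cv2.imwrite("pics/crop1.png",np.vstack([a,b]))
E
python3 m.py
```

```text
30 top [0.4686 0.2453] -13.1 0.222
30 both [0.4692 0.2479] -12.8 0.195
60 top [0.4478 0.103 ] -8.6 0.064
60 both [0.4479 0.1034] -8.7 0.075
40 top [ 0.459  -0.0891] 22.7 0.111
40 both [ 0.4585 -0.088 ] 22.8 0.135
50 top [ 0.4675 -0.2594] -14.5 0.301
50 both [ 0.4659 -0.2583] -24.5 0.217
pad top [ 0.6546 -0.122 ] -3.8 0.132
pad both [ 0.6529 -0.1215] -1.5 0.224
pad top [ 0.6576 -0.0212] 0.6 0.134
pad both [ 0.6574 -0.0216] -1.5 0.112
pad top [0.658  0.0777] -2.9 0.14
pad both [0.6598 0.0785] -0.9 0.08
pad top [0.6604 0.1777] -1.4 0.132
pad both [0.6617 0.1781] -1.0 0.078
dish [ 0.438 -0.007  0.012]
```

View pics/crop1.png

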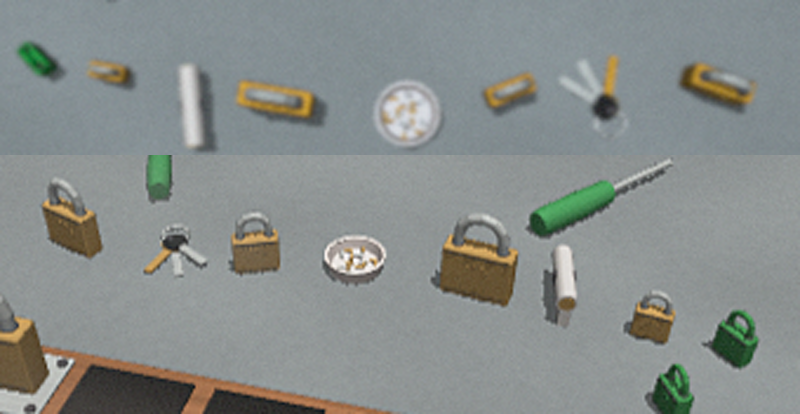

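The crop confirms the order: brass 60 is left of the dish, 40 is between the dish and the key ring, 50 is at the far right, and 30 is the small brass one next to the green decoys. Next I'll fit the four pads as one rigid row and refit the 50 and 30 with a looser colour gate.

```bash
cat > row.py <<'E'
from h import *
T,C=snap("top"),snap("scene")
def rowpts(p): return [(p[0]-np.sin(p[2])*o,p[1]+np.cos(p[2])*o) for o in(-.15,-.05,.05,.15)]
def rowfit(views):
    B=[]
    for s in views:
        m=cv2.GaussianBlur(s["hsv"][...,2],(0,0),2)
        for i,(x,y) in enumerate(rowpts([.6575,.028,-.02])):
            roi=hullmask(s,box((72,98,.1),x,y,-.02,.022),m.shape); B.append((s,i,roi,(m<62)&roi))
    def f(p):
        r=0
        for s,i,roi,b in B:
            x,y=rowpts(p)[i]; h=hullmask(s,box((60,84,.1),x,y,p[2],.022),b.shape); r+=1-(h&b).sum()/(h|b).sum()
        return r/len(B)
    p0=np.array([.6575,.028,-.02]); r=minimize(f,p0,method="Nelder-Mead",options=dict(initial_simplex=p0+np.array([[0,0,0],[.004,0,0],[0,.004,0],[0,0,.03]])))
    return r
for nm,v in(("top",[T]),("scene",[C]),("both",[T,C])):
    r=rowfit(v); print(nm,r.x.round(4),np.degrees(r.x[2]).round(2),round(r.fun,3),np.round(rowpts(r.x),4).tolist())
import h
def blob2(s,px,kind,rad=24):
    q=s["hsv"]; m=((q[...,0]>5)&(q[...,0]<35)&(q[...,1]>75)).astype(np.uint8); w=np.zeros_like(m); cv2.circle(w,tuple(int(v*S) for v in px),rad*S,1,-1); m&=w
    m=cv2.morphologyEx(m,cv2.MORPH_CLOSE,np.ones((25,25)))
    n,l,st,_=cv2.connectedComponentsWithStats(m); i=1+np.argmax(st[1:,4]); ys,xs=np.where(l==i); o=np.zeros_like(m); cv2.fillConvexPoly(o,cv2.convexHull(np.c_[xs,ys].astype(np.int32)),1); return o>0
h.blob=blob2
for w,g in {30:(.469,.2475),60:(.448,.1034),40:(.4587,-.0885),50:(.4665,-.259)}.items():
    for nm,v in(("top",[T]),("scene",[C]),("both",[T,C])):
        x,e=fit(DIM[w],g,0,v); print(w,nm,x[:2].round(4),np.degrees(x[2]).round(1),round(e,3))
print(read_state()["joints"])
go(.4475,.1032,.20,90-8.7)
E
python3 row.py
```

```text
top [ 0.6576  0.0282 -0.0129] -0.74 0.156 [[0.6557, -0.1218], [0.657, -0.0218], [0.6583, 0.0782], [0.6596, 0.1782]]
scene [ 0.6586  0.0283 -0.019 ] -1.09 0.195 [[0.6558, -0.1216], [0.6577, -0.0216], [0.6596, 0.0783], [0.6615, 0.1783]]
both [ 0.6585  0.0281 -0.0188] -1.08 0.176 [[0.6557, -0.1218], [0.6576, -0.0219], [0.6595, 0.0781], [0.6614, 0.1781]]
30 top [0.4685 0.2453] -10.3 0.174
30 scene [0.4679 0.2481] -9.3 0.12
30 both [0.4691 0.248 ] -10.2 0.149
60 top [0.4478 0.1023] -8.7 0.055
60 scene [0.4479 0.1043] -3.9 0.059
60 both [0.4479 0.1033] -8.8 0.062
40 top [ 0.4593 -0.0897] 21.8 0.113
40 scene [ 0.457  -0.0888] 22.9 0.106
40 both [ 0.4588 -0.0884] 21.3 0.112
50 top [ 0.4677 -0.2577] -15.9 0.162
50 scene [ 0.466  -0.2581] -24.2 0.081
50 both [ 0.467  -0.2575] -23.9 0.137
[-1.51030537e+00  1.81063950e-01  1.60731363e+00  1.43299370e-05
  1.35380420e+00 -2.06281034e-01]
t 0.3 p [ 0.1516 -0.5545  0.2494] yaw 15.28 tilt [-0.e+00  6.e-04 -1.e+00] shift cm [ 45.88 -55.64   4.98] turn z -66.0
```

```bash
python3 -c "
from h import *
go(.467,-.258,.2,68)"
```

```text
t 0.3 p [ 0.1516 -0.5545  0.2494] yaw 15.28 tilt [-0.e+00  6.e-04 -1.e+00] shift cm [ 38.24 -20.28   4.96] turn z -52.7
```

>>> servo_tool(
  increments="0 0 0 4.8 -2.5 0.6 0;0 0 0 4.8 -2.5 0.6 0;0 0 0 4.8 -2.5 0.6 0;0 0 0 4.8 -2.5 0.6 0;0 0 0 4.8 -2.5 0.6 0",
  grip_force=20,
)

```text
t: 0.92
ee_pos: [0.3513, -0.3696, 0.2197]
eef_rot: [0.991, 0.133, 0.0, 0.0]
force: [0.8, -0.2, 0.2]
finger_gap: 0.088
grip_force: 0.0
```

>>> servo_tool(
  increments="0 0 0 4.8 -2.5 0.6 0;0 0 0 4.8 -2.5 0.6 0;0 0 0 4.7 -2.6 0.7 0;0 0 -10.5 0 0 0 0;0 0 -10.5 0 0 0 0",
)

```text
t: 1.55
ee_pos: [0.4686, -0.2588, 0.2005]
eef_rot: [0.949, 0.315, -0.0, -0.0]
force: [1.1, -0.3, -0.0]
finger_gap: 0.0884
grip_force: 0.0
```

>>> servo_tool(
  increments="0 0 -10.5 0 0 0 0;0 0 -10.5 0 0 0 0;0 0 -10.5 0 0 0 0;0 0 0 0 0 0 0;0 0 0 0 0 0 0",
)

```text
t: 2.17
ee_pos: [0.4681, -0.2598, 0.2007]
eef_rot: [0.831, 0.556, -0.0, -0.0]
force: [0.4, -0.1, -1.0]
finger_gap: 0.0882
grip_force: 0.0
```

Run:
```python
from h import *
s=snap("wrist"); cv2.imwrite("pics/w50.png",s["frame"][:,:,::-1]); print(s["camera_matrix"],s["origin"],s["R"])
go(.467,-.258,.2,68)
for w,g in {50:(.467,-.258)}.items():
    print(proj(s,[g[0],g[1],.02]))
```

```text
[[357.96390023   0.         285.08671607]
 [  0.         357.96390023 206.56547336]
 [  0.           0.           1.        ]] [ 0.4932036  -0.19826875  0.33452748] [[ 9.23988661e-01 -3.69606246e-01 -9.81640346e-02]
 [-3.82419449e-01 -8.92648489e-01 -2.38608550e-01]
 [ 5.65233051e-04  2.58011430e-01 -9.66141699e-01]]
t 2.23 p [ 0.4681 -0.2598  0.2007] yaw 67.62 tilt [-0.  0. -1.] shift cm [ 0.13 -0.17  0.07] turn z -0.4
[[283.359733   186.30930377]]
```

View pics/w50.png

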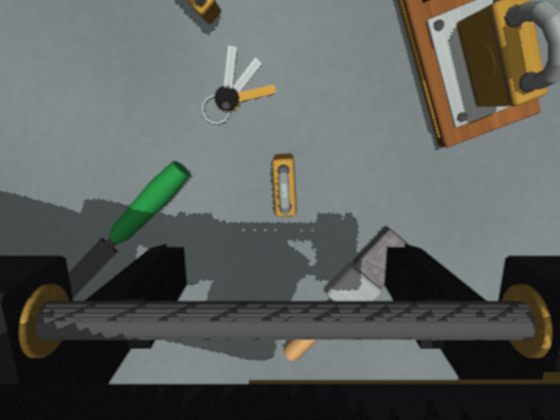

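The wrist view shows padlock 50 at pixel (284,185), nearly aligned with the jaws, with the keys well clear at (235,95). I'll fit its pose in this view.

```bash
cat > w.py <<'E'
import sys; from h import *
import h
def blob2(s,px,kind,rad=60):
    q=s["hsv"]; m=((q[...,0]>5)&(q[...,0]<35)&(q[...,1]>90)).astype(np.uint8); w=np.zeros_like(m); cv2.circle(w,tuple(int(v*S) for v in px),rad*S,1,-1); m&=w
    m=cv2.morphologyEx(m,cv2.MORPH_CLOSE,np.ones((25,25)))
    n,l,st,_=cv2.connectedComponentsWithStats(m); i=1+np.argmax(st[1:,4]); ys,xs=np.where(l==i); o=np.zeros_like(m); cv2.fillConvexPoly(o,cv2.convexHull(np.c_[xs,ys].astype(np.int32)),1); return o>0
h.blob=blob2
k,x,y,yaw,z0,gz=int(sys.argv[1]),*map(float,sys.argv[2:7])
s=snap("wrist"); r,e=fit(DIM[k],(x,y,np.radians(yaw)),z0,[s]); print(k,r[:2].round(4),np.degrees(r[2]).round(2),round(e,3))
go(r[0],r[1],gz,90+np.degrees(r[2]))
E
python3 w.py 50 .467 -.258 -20 0 .024
```

```text
50 [ 0.4684 -0.2561] -19.51 0.062
t 2.27 p [ 0.4681 -0.2598  0.2007] yaw 67.65 tilt [ 0.  0. -1.] shift cm [ 0.35 -0.11 17.67] turn z -2.8
```

>>> servo_tool(
  increments="0 0 -2.8 0.35 -0.1 4.5 0;0 0 0 0 0 4.5 0;0 0 0 0 0 4.5 0;0 0 0 0 0 2.6 0;0 0 0 0 0 1.6 0",
  grip_force=25,
)

```text
t: 2.9
ee_pos: [0.4679, -0.2557, 0.0223]
eef_rot: [0.817, 0.577, -0.0, -0.001]
force: [-0.7, -0.4, 1.0]
finger_gap: 0.0881
grip_force: 0.0
```

>>> servo_tool(
  increments="0 0 0 0 0 0 200;0 0 0 0 0 0 255;0 0 0 0 0 0 255;0 0 0 0 0 0 255;0 0 0 0 0 0 255",
)

```text
t: 3.52
ee_pos: [0.4687, -0.2564, 0.0242]
eef_rot: [0.816, 0.578, 0.0, 0.0]
force: [-0.1, -0.3, -0.2]
finger_gap: 0.0407
grip_force: 0.0
```

>>> servo_tool(
  increments="0 0 0 0 0 0 255;0 0 0 0 0 0 255;0 0 0 0 0 -3 255;0 0 0 0 0 -5 255;0 0 0 0 0 -4 255",
)

```text
t: 4.15
ee_pos: [0.4682, -0.256, 0.1449]
eef_rot: [0.816, 0.578, -0.0, -0.0]
force: [-0.4, -0.8, -1.7]
finger_gap: 0.0182
grip_force: 25.0
```

```bash
python3 -c "
from h import *
go(.6577,-.0217,.15,89)"
```

```text
t 4.15 p [ 0.4682 -0.256   0.1449] yaw 70.58 tilt [-3.e-04  3.e-04 -1.e+00] shift cm [28.4  10.08 -0.51] turn z -18.4
```

>>> servo_tool(
  increments="0 0 0 4.7 1.7 0 255;0 0 0 4.7 1.7 0 255;0 0 0 4.7 1.7 0 255;0 0 0 4.7 1.7 0 255;0 0 0 4.7 1.7 0 255",
)

```text
t: 4.78
ee_pos: [0.6271, -0.0613, 0.1429]
eef_rot: [0.816, 0.578, -0.0, -0.0]
force: [0.6, 0.1, -2.9]
finger_gap: 0.0175
grip_force: 25.0
```

>>> servo_tool(
  increments="0 0 -9.2 4.9 1.6 0 255;0 0 -9.2 0 0 0 255;0 0 0 0 0 0.8 255;0 0 0 0 0 0 255;0 0 0 0 0 0 255",
)

```text
t: 5.4
ee_pos: [0.6577, -0.0226, 0.1353]
eef_rot: [0.714, 0.7, -0.0, -0.0]
force: [0.7, -0.7, -3.0]
finger_gap: 0.0179
grip_force: 25.0
```

Run:
```python
from h import *
go(.6577,-.0217,.15,89)
s=snap("wrist"); im=s["frame"][:,:,::-1].copy()
for y in(-.1217,-.0217,.0782,.1782):
    x=.6577-(y+.0217)*-.019
    P=box((60,84,.1),x,y,-.018,.022); q=proj(s,P).round().astype(np.int32); cv2.polylines(im,[cv2.convexHull(q)],True,(0,0,255),1)
cv2.imwrite("pics/w50b.png",im)
```

```text
t 5.4 p [ 0.6577 -0.0226  0.1353] yaw 88.82 tilt [-8.e-04  2.e-04 -1.e+00] shift cm [ 0.09  0.   -1.47] turn z -0.2
```

View pics/w50b.png

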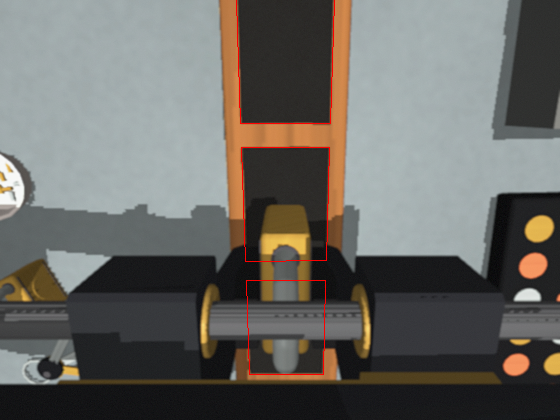

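The fitted outlines match the pads in the wrist view. The wood gap sits at rows 122–148 as predicted, and the held lock's near end is at row 205. I'll check the in-hand offset and the row numerically.

```bash
cat > chk.py <<'E'
import sys; from h import *
# in-hand y offset: far end (top rows) of brass; strip edges/pad edges vs predicted
def edges(line,th): 
    b=line>th; return (np.where(np.diff(b.astype(int))!=0)[0]+.5)
def inhand(k,g):
    s=snap("wrist"); st=read_state(); M=R.from_quat(st["eef_rot"]).as_matrix(); p=np.array(st["ee_pos"])
    yaw=np.arctan2(M[1,0],M[0,0])-np.pi/2
    q=s["hsv"]; m=(q[...,0]>5)&(q[...,0]<35)&(q[...,1]>90)&(q[...,2]>60)
    P=proj(s,box(DIM[k],p[0],p[1],yaw,p[2]-g)); P2=proj(s,box(DIM[k],p[0]-.001*np.sin(yaw),p[1]+.001*np.cos(yaw),yaw,p[2]-g))
    print("pred top row",P[:,1].min().round(2),"px per mm",(P2[:,1].min()-P[:,1].min()).round(2),"pred cols",P[:,0].min().round(1),P[:,0].max().round(1))
    c0=int(np.mean(P[:,0])); rows=[]
    for c in range(c0-12,c0+13,4):
        col=m[:,int((c+.5)*S)]; r0=int((P[:,1].min()-12)*S); i=np.where(col[r0:])[0]; rows.append(((i[0]+r0+.5)/S-.5) if len(i) else -1)
    print("seen top rows",np.round(rows,1))
    return s
if __name__=="__main__":
    s=inhand(int(sys.argv[1]),float(sys.argv[2]))
    V=s["hsv"][...,2]
    for y in(.0782,.05,.02):
        x0=.6577+(y+.0217)*.018; c=proj(s,[x0,y,.022])[0]; d=proj(s,[x0+.001,y,.022])[0]-c
        row=V[int((c[1]+.5)*S)].astype(float); e=(edges(row,60)+.5)/S-.5
        a,b=proj(s,[x0-.03,y,.022])[0][0],proj(s,[x0+.03,y,.022])[0][0]
        print("y",y,"pred edges",round(a,1),round(b,1),"px/mm",d[0].round(2),"seen",e[(e>a-15)&(e<b+15)].round(1))
    x=.659; c=proj(s,[x-.02,.0282,.022])[0]; col=V[:,int((c[0]+.5)*S)].astype(float); e=(edges(col,60)+.5)/S-.5
    print("gap pred",[proj(s,[x-.02,v,.022])[0][1].round(1) for v in(.0362,.0202)],"seen",e[(e>90)&(e<180)].round(1))
E
python3 chk.py 50 .024
```

```text
pred top row 205.2 px per mm -2.13 pred cols 259.3 311.9
seen top rows [204.2 204.1 204.1 204.1 204.1 204.1 203.9]
y 0.0782 pred edges 237.7 331.0 px/mm 1.55 seen [239.7 329.5]
y 0.05 pred edges 239.3 329.7 px/mm 1.51 seen [241.  328.3]
y 0.02 pred edges 240.9 328.4 px/mm 1.46 seen []
gap pred [np.float64(123.4), np.float64(147.4)] seen [122. 148.]
```

>>> servo_tool(
  increments="0 0 -0.2 0 0 4 255;0 0 0 0 0 3 255;0 0 0 0 0 1.3 255;0 0 0 0 0 0.5 255;0 0 0 0 0 0 255",
)

```text
t: 6.12
ee_pos: [0.659, -0.0222, 0.0489]
eef_rot: [0.712, 0.702, 0.001, 0.001]
force: [0.1, 0.7, -2.5]
finger_gap: 0.0178
grip_force: 25.0
```

```bash
python3 -c "
from h import *
go(.6577,-.0222,.0462,89); print(read_state()['force'])"
```

```text
t 6.12 p [ 0.659  -0.0222  0.0489] yaw 89.17 tilt [ 1.9e-03 -4.0e-04 -1.0e+00] shift cm [-0.01 -0.13  0.27] turn z 0.2
[ 0.06597587  0.65781597 -2.45654765]
```

>>> servo_tool(
  increments="0 0 0 0 0 0.15 255;0 0 0 0 0 0 255;0 0 0 0 0 0 255;0 0 0 0 0 0 255;0 0 0 0 0 0 255",
)

```text
t: 6.75
ee_pos: [0.6593, -0.0221, 0.0477]
eef_rot: [0.712, 0.702, 0.001, 0.001]
force: [0.6, -0.1, 6.0]
finger_gap: 0.0175
grip_force: 25.0
```

```bash
python3 -c "
from h import *
go(.6577,-.0222,.0462,89); print(read_state()['force'])"
```

```text
t 6.75 p [ 0.6593 -0.0221  0.0477] yaw 89.19 tilt [ 2.8e-03 -6.0e-04 -1.0e+00] shift cm [-0.01 -0.16  0.15] turn z 0.2
[ 0.64462068 -0.09727017  6.00954426]
```

>>> servo_tool(
  increments="0 0 0 0 0 -0.4 255;0 0 0 0 0 0 255;0 0 0 0 0 0 255;0 0 0 0 0 0 255;0 0 0 0 0 0 255",
)

```text
t: 7.38
ee_pos: [0.658, -0.0219, 0.05]
eef_rot: [0.712, 0.702, -0.0, -0.0]
force: [-0.4, 0.1, -3.1]
finger_gap: 0.0179
grip_force: 25.0
```

```bash
python3 -c "
from h import *
go(.6577,-.0222,.0462,89); print(read_state()['force'])"
```

```text
t 7.38 p [ 0.658  -0.0219  0.05  ] yaw 89.18 tilt [-4.e-04  1.e-04 -1.e+00] shift cm [-0.03 -0.03  0.38] turn z 0.2
[-0.40555259  0.05797148 -3.11123563]
```

>>> servo_tool(
  increments="0 0 0 -0.03 0 0.15 255;0 0 0 0 0 0 255;0 0 0 0 0 0 120;0 0 0 0 0 0 120;0 0 0 0 0 0 120",
)

```text
t: 8.0
ee_pos: [0.6584, -0.0223, 0.0491]
eef_rot: [0.712, 0.702, 0.0, 0.0]
force: [0.8, 0.8, 0.1]
finger_gap: 0.0452
grip_force: 0.0
```

>>> servo_tool(
  increments="0 0 0 0 0 0 120;0 0 0 0 0 0 120;0 0 0 0 0 -4 120;0 0 0 0 0 -5 60;0 0 0 0 0 -5 0",
)

```text
t: 8.62
ee_pos: [0.6578, -0.0221, 0.19]
eef_rot: [0.712, 0.702, -0.0, -0.0]
force: [0.3, 0.5, -0.4]
finger_gap: 0.0642
grip_force: 0.0
```

Run:
```python
from h import *
go(.4587,-.0885,.2,90+22)
s=snap("wrist"); cv2.imwrite("pics/w50c.png",s["frame"][:,:,::-1])
```

```text
t 8.62 p [ 0.6578 -0.0221  0.19  ] yaw 89.19 tilt [-5.e-04  1.e-04 -1.e+00] shift cm [ -6.92 -19.82  -0.99] turn z -22.8
```

View pics/w50c.png

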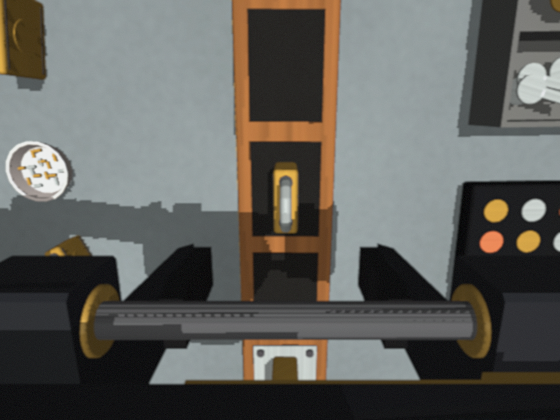

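Padlock 50 stands square on the second pad at (286,198). Next I'll hover over the 60.

>>> servo_tool(
  increments="0 0 0 2.5 -4.2 -0.2 0;0 0 0 2.5 -4.2 -0.2 0;0 0 0 2.5 -4.2 -0.2 0;0 0 0 2.5 -4.2 -0.2 0;0 0 0 2.2 -4.2 -0.2 0",
)

```text
t: 9.3
ee_pos: [0.4485, 0.1035, 0.1987]
eef_rot: [0.712, 0.702, 0.0, 0.0]
force: [0.3, 0.6, 0.3]
finger_gap: 0.0881
grip_force: 0.0
```

>>> servo_tool(
  increments="0 0 8 0 0 0 0;0 0 0 0 0 0 0;0 0 0 0 0 0 0;0 0 0 0 0 0 0;0 0 0 0 0 0 0",
)

```text
t: 9.93
ee_pos: [0.4501, 0.1025, 0.1986]
eef_rot: [0.759, 0.651, -0.0, -0.0]
force: [-0.1, -1.2, 0.0]
finger_gap: 0.0885
grip_force: 0.0
```

```bash
python3 w.py 60 .448 .1034 -8 0 .034
```

```text
60 [0.4493 0.1036] -8.11 0.053
t 9.97 p [0.45   0.1026 0.1985] yaw 81.19 tilt [-4.e-04 -0.e+00 -1.e+00] shift cm [ 0.1  -0.08 16.45] turn z -0.7
```

>>> servo_tool(
  increments="0 0 -0.7 0.1 -0.1 4.5 0;0 0 0 0 0 4.5 0;0 0 0 0 0 4.5 0;0 0 0 0 0 2 100;0 0 0 0 0 1 100",
  grip_force=35,
)

```text
t: 10.6
ee_pos: [0.4483, 0.1038, 0.0324]
eef_rot: [0.755, 0.655, -0.001, -0.001]
force: [0.1, 0.7, 1.0]
finger_gap: 0.0707
grip_force: 0.0
```

>>> servo_tool(
  increments="0 0 0 0 0 0 150;0 0 0 0 0 0 255;0 0 0 0 0 0 255;0 0 0 0 0 0 255;0 0 0 0 0 0 255",
)

```text
t: 11.22
ee_pos: [0.4492, 0.1039, 0.034]
eef_rot: [0.755, 0.655, 0.0, 0.0]
force: [0.6, -0.8, 1.1]
finger_gap: 0.0204
grip_force: 2.1
```

>>> servo_tool(
  increments="0 0 0 0 0 0 255;0 0 0 0 0 0 255;0 0 0 0 0 -4 255;0 0 0 0 0 -5 255;0 0 0 0 0 -5 255",
)

```text
t: 11.85
ee_pos: [0.4477, 0.1039, 0.174]
eef_rot: [0.755, 0.655, -0.001, -0.001]
force: [1.6, -0.6, -4.3]
finger_gap: 0.0193
grip_force: 35.0
```

```bash
python3 -c "
from h import *
go(.6558,-.1217,.17,89)"
```

```text
t 11.85 p [0.4477 0.1039 0.174 ] yaw 81.88 tilt [-2.9e-03  1.0e-04 -1.0e+00] shift cm [-19.4   23.78   0.33] turn z -7.1
```

>>> servo_tool(
  increments="0 0 0 -3.2 4 0 255;0 0 0 -3.2 4 0 255;0 0 0 -3.2 4 0 255;0 0 0 -3.2 4 0 255;0 0 0 -3.2 4 0 255",
)

```text
t: 12.48
ee_pos: [0.6244, -0.0837, 0.172]
eef_rot: [0.755, 0.655, -0.001, -0.001]
force: [0.9, -0.6, -3.6]
finger_gap: 0.0199
grip_force: 35.0
```

>>> servo_tool(
  increments="0 0 -7.1 -3.4 3.8 0 255;0 0 0 0 0 0 255;0 0 0 0 0 1 255;0 0 0 0 0 0 255;0 0 0 0 0 0 255",
)

```text
t: 13.1
ee_pos: [0.6567, -0.1206, 0.1635]
eef_rot: [0.713, 0.701, -0.0, -0.0]
force: [-0.3, 0.2, -4.6]
finger_gap: 0.0198
grip_force: 35.0
```

```bash
python3 chk.py 60 .034; python3 -c "
from h import *
go(.6558,-.1217,.059,89)"
```

```text
pred top row 190.44 px per mm -2.05 pred cols 257.4 314.7
seen top rows [189.9 189.6 189.6 189.6 189.6 189.6 189.6]
y 0.0782 pred edges 237.8 330.4 px/mm 1.54 seen []
y 0.05 pred edges 239.2 329.0 px/mm 1.5 seen [227.7 342.5]
y 0.02 pred edges 240.7 327.6 px/mm 1.45 seen []
gap pred [np.float64(-26.3), np.float64(-0.0)] seen [123.  146.8]
t 13.15 p [ 0.657  -0.1209  0.1639] yaw 89.03 tilt [ 0.  0. -1.] shift cm [-0.09 -0.12 10.49] turn z 0.0
```

>>> servo_tool(
  increments="0 0 0 -0.13 -0.12 4 255;0 0 0 0 0 4 255;0 0 0 0 0 1.8 255;0 0 0 0 0 0.6 255;0 0 0 0 0 0 255",
)

```text
t: 13.78
ee_pos: [0.6568, -0.1232, 0.0608]
eef_rot: [0.713, 0.701, 0.0, 0.001]
force: [0.1, 0.5, -4.1]
finger_gap: 0.0196
grip_force: 35.0
```

>>> servo_tool(
  increments="0 0 0 0 0 0 255;0 0 0 0 0 0 255;0 0 0 0 0 0 255;0 0 0 0 0 0 255;0 0 0 0 0 0 255",
)

```text
t: 14.4
ee_pos: [0.656, -0.123, 0.0597]
eef_rot: [0.713, 0.701, -0.0, -0.0]
force: [0.2, 0.5, -4.8]
finger_gap: 0.0197
grip_force: 35.0
```

```bash
python3 -c "
from h import *
go(.6558,-.1221,.058,89);print(read_state()['force'])"
```

```text
t 14.4 p [ 0.656  -0.123   0.0597] yaw 88.98 tilt [-1.e-04  0.e+00 -1.e+00] shift cm [ 0.09 -0.02  0.17] turn z -0.0
[ 0.24064378  0.48325923 -4.82312914]
```

>>> servo_tool(
  increments="0 0 0 0.07 0 0.1 255;0 0 0 0 0 0.1 255;0 0 0 0 0 0.05 255;0 0 0 0 0 0 255;0 0 0 0 0 0 255",
)

```text
t: 15.02
ee_pos: [0.6561, -0.1223, 0.0572]
eef_rot: [0.713, 0.701, 0.0, 0.0]
force: [-1.4, 0.5, -3.6]
finger_gap: 0.0197
grip_force: 35.0
```

>>> servo_tool(
  increments="0 0 0 0 0 0.08 255;0 0 0 0 0 0 255;0 0 0 0 0 0 255;0 0 0 0 0 0 120;0 0 0 0 0 0 120",
)

```text
t: 15.65
ee_pos: [0.6568, -0.1226, 0.0573]
eef_rot: [0.713, 0.701, 0.0, 0.001]
force: [-0.1, 0.0, -0.8]
finger_gap: 0.0377
grip_force: 0.0
```

>>> servo_tool(
  increments="0 0 0 0 0 0 120;0 0 0 0 0 0 120;0 0 0 0 0 -4 120;0 0 0 0 0 -5 60;0 0 0 0 0 -5 0",
)

```text
t: 16.27
ee_pos: [0.6558, -0.1223, 0.1977]
eef_rot: [0.713, 0.701, -0.0, -0.0]
force: [0.4, -0.2, 0.0]
finger_gap: 0.0641
grip_force: 0.0
```

Run:
```python
from h import *
go(.4587,-.0882,.2,90+22)
s=snap("wrist"); cv2.imwrite("pics/w60c.png",s["frame"][:,:,::-1])
```

```text
t 16.27 p [ 0.6558 -0.1223  0.1977] yaw 88.98 tilt [-4.e-04  1.e-04 -1.e+00] shift cm [  3.06 -19.77  -0.22] turn z -23.0
```

View pics/w60c.png

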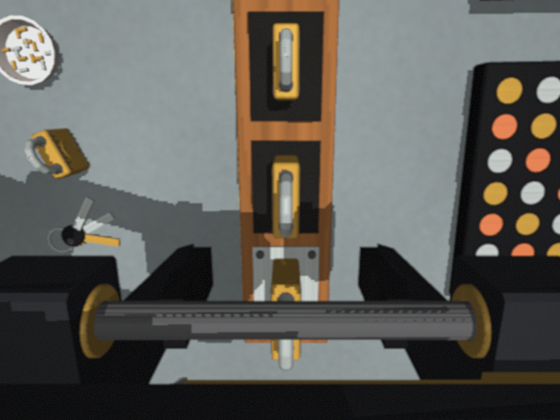

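The 60 stands on the first pad next to the sample. Next is the 40, seen at (55,152).

>>> servo_tool(
  increments="0 0 0 0.6 -4 0 0;0 0 0 0.6 -4 0 0;0 0 0 0.6 -4 0 0;0 0 0 0.6 -4 0 0;0 0 0 0.6 -3.8 0 0",
)

```text
t: 16.95
ee_pos: [0.4573, -0.0885, 0.1964]
eef_rot: [0.713, 0.701, 0.0, 0.0]
force: [-0.3, -0.8, 0.5]
finger_gap: 0.088
grip_force: 0.0
```

>>> servo_tool(
  increments="0 0 -10 0 0 0 0;0 0 -10 0 0 0 0;0 0 -3 0 0 0 0;0 0 0 0 0 0 0;0 0 0 0 0 0 0",
)

```text
t: 17.58
ee_pos: [0.4586, -0.0888, 0.1964]
eef_rot: [0.56, 0.829, 0.0, 0.0]
force: [0.0, 0.3, -0.8]
finger_gap: 0.0884
grip_force: 0.0
```

```bash
python3 w.py 40 .4587 -.0882 22 0 .017
```

```text
40 [ 0.4604 -0.0868] 22.83 0.085
t 17.62 p [ 0.4586 -0.0888  0.1964] yaw 111.94 tilt [ 0.  0. -1.] shift cm [ 0.12  0.24 17.94] turn z -0.9
```

>>> servo_tool(
  increments="0 0 -0.9 0.12 0.24 4.5 0;0 0 0 0 0 4.5 0;0 0 0 0 0 4.5 0;0 0 0 0 0 2.9 100;0 0 0 0 0 1.5 100",
  grip_force=22,
)

```text
t: 18.25
ee_pos: [0.4595, -0.0864, 0.0159]
eef_rot: [0.553, 0.833, -0.0, -0.001]
force: [0.2, 1.0, -0.0]
finger_gap: 0.0701
grip_force: 0.0
```

>>> servo_tool(
  increments="0 0 0 0 0 0 150;0 0 0 0 0 0 255;0 0 0 0 0 0 255;0 0 0 0 0 0 255;0 0 0 0 0 0 255",
)

```text
t: 18.88
ee_pos: [0.4607, -0.0869, 0.0178]
eef_rot: [0.553, 0.833, 0.0, 0.0]
force: [-0.0, -0.5, 0.2]
finger_gap: 0.0201
grip_force: 0.0
```

>>> servo_tool(
  increments="0 0 0 0 0 0 255;0 0 0 0 0 0 255;0 0 0 0 0 -4 255;0 0 0 0 0 -5 255;0 0 0 0 0 -4 255",
)

```text
t: 19.5
ee_pos: [0.4602, -0.0867, 0.1487]
eef_rot: [0.553, 0.833, 0.0, -0.0]
force: [1.4, -0.7, -2.5]
finger_gap: 0.0159
grip_force: 22.0
```

```bash
python3 -c "
from h import *
go(.6594,.0782,.13,89)"
```

```text
t 19.5 p [ 0.4602 -0.0867  0.1487] yaw 112.89 tilt [ 0.e+00  1.e-04 -1.e+00] shift cm [ 7.44 24.76  1.87] turn z 23.9
```

>>> servo_tool(
  increments="0 0 0 1.5 4.9 0 255;0 0 0 1.5 4.9 0 255;0 0 0 1.5 4.9 0 255;0 0 0 1.5 4.9 0 255;0 0 0 1.5 5.1 0 255",
)

```text
t: 20.12
ee_pos: [0.6593, 0.0796, 0.1463]
eef_rot: [0.553, 0.833, -0.0, -0.001]
force: [0.9, -0.7, -1.7]
finger_gap: 0.0158
grip_force: 22.0
```

>>> servo_tool(
  increments="0 0 10 0 0 0.5 255;0 0 10 0 0 0.5 255;0 0 3.9 0 0 0 255;0 0 0 0 0 0 255;0 0 0 0 0 0 255",
)

```text
t: 20.75
ee_pos: [0.6585, 0.0783, 0.137]
eef_rot: [0.713, 0.701, -0.0, -0.0]
force: [-0.3, -0.5, -3.0]
finger_gap: 0.0159
grip_force: 22.0
```

```bash
python3 chk.py 40 .0175; python3 -c "
from h import *
go(.6594,.0782,.042,89)"
```

```text
pred top row 220.01 px per mm -2.17 pred cols 262.4 308.5
seen top rows [221.1 221.1 220.9 221.1 220.9 221.2 221.4]
y 0.0782 pred edges 244.9 328.3 px/mm 1.39 seen [246.8 326.7]
y 0.05 pred edges 246.0 327.0 px/mm 1.35 seen [246.8 264.  306.2 326.3]
y 0.02 pred edges 247.1 325.8 px/mm 1.31 seen [262.5 307.3]
gap pred [np.float64(261.3), np.float64(280.8)] seen [123. 149.]
t 20.8 p [0.6586 0.0783 0.1372] yaw 89.05 tilt [-4.e-04  1.e-04 -1.e+00] shift cm [-0.01  0.08  9.52] turn z 0.0
```

>>> servo_tool(
  increments="0 0 0 0.04 0.08 4 255;0 0 0 0 0 3.5 255;0 0 0 0 0 1.5 255;0 0 0 0 0 0.4 255;0 0 0 0 0 0 255",
)

```text
t: 21.42
ee_pos: [0.6605, 0.0786, 0.0445]
eef_rot: [0.713, 0.701, 0.001, 0.001]
force: [0.1, 1.1, -1.9]
finger_gap: 0.0159
grip_force: 22.0
```

>>> servo_tool(
  increments="0 0 0 0 0 0 255;0 0 0 0 0 0 255;0 0 0 0 0 0 255;0 0 0 0 0 0 255;0 0 0 0 0 0 255",
)

```text
t: 22.05
ee_pos: [0.6596, 0.0787, 0.0434]
eef_rot: [0.713, 0.701, -0.0, -0.0]
force: [-0.6, -0.1, -2.4]
finger_gap: 0.0157
grip_force: 22.0
```

```bash
python3 -c "
from h import *
go(.6594,.0787,.041,89);print(read_state()['force'])"
```

```text
t 22.05 p [0.6596 0.0787 0.0434] yaw 88.99 tilt [-1.e-04 -0.e+00 -1.e+00] shift cm [-0.   -0.02  0.24] turn z -0.0
[-0.64293392 -0.08305083 -2.39335539]
```

>>> servo_tool(
  increments="0 0 0 0 -0.02 0.1 255;0 0 0 0 0 0.1 255;0 0 0 0 0 0.05 255;0 0 0 0 0 0 255;0 0 0 0 0 0 255",
)

```text
t: 22.68
ee_pos: [0.6594, 0.0787, 0.0409]
eef_rot: [0.713, 0.701, 0.0, -0.0]
force: [0.3, 0.2, -1.7]
finger_gap: 0.0158
grip_force: 22.0
```

>>> servo_tool(
  increments="0 0 0 0 0 0.08 255;0 0 0 0 0 0 255;0 0 0 0 0 0 255;0 0 0 0 0 0 120;0 0 0 0 0 0 120",
)

```text
t: 23.3
ee_pos: [0.6598, 0.0787, 0.0405]
eef_rot: [0.713, 0.701, 0.0, 0.0]
force: [-0.0, -0.2, -0.1]
finger_gap: 0.0336
grip_force: 0.0
```

>>> servo_tool(
  increments="0 0 0 0 0 0 120;0 0 0 0 0 0 120;0 0 0 0 0 -4 120;0 0 0 0 0 -5 60;0 0 0 0 0 -5 0",
)

```text
t: 23.92
ee_pos: [0.6591, 0.0787, 0.1814]
eef_rot: [0.713, 0.701, -0.0, -0.0]
force: [1.0, 0.5, 0.7]
finger_gap: 0.0647
grip_force: 0.0
```

Run:
```python
from h import *
go(.469,.248,.2,90-11)
```

```text
t 23.93 p [0.6591 0.0787 0.1814] yaw 88.98 tilt [-5.e-04  0.e+00 -1.e+00] shift cm [ 16.59 -19.31  -1.85] turn z 10.0
```

>>> servo_tool(
  increments="0 0 0 3.3 -3.9 -0.3 110;0 0 0 3.3 -3.9 -0.3 110;0 0 0 3.3 -3.9 -0.3 110;0 0 0 3.3 -3.9 -0.3 110;0 0 0 3.4 -3.7 -0.3 110",
)

```text
t: 24.55
ee_pos: [0.468, 0.249, 0.1954]
eef_rot: [0.713, 0.701, 0.0, 0.0]
force: [0.1, 0.6, 0.4]
finger_gap: 0.0501
grip_force: 0.0
```

>>> servo_tool(
  increments="0 0 10 0 0 0 110;0 0 0 0 0 0 110;0 0 0 0 0 0 110;0 0 0 0 0 0 110;0 0 0 0 0 0 110",
)

```text
t: 25.18
ee_pos: [0.4697, 0.2477, 0.195]
eef_rot: [0.772, 0.636, -0.0, -0.0]
force: [0.1, -0.4, -0.9]
finger_gap: 0.05
grip_force: 0.0
```

```bash
python3 w.py 30 .469 .248 -11 0 .016;  python3 - <<'E'
from h import *
s=snap("wrist"); cv2.imwrite("pics/w30.png",s["frame"][:,:,::-1])
E
```

```text
30 [0.4703 0.2474] -8.89 0.113
t 25.23 p [0.4696 0.2478 0.195 ] yaw 78.98 tilt [-2.e-04 -1.e-04 -1.e+00] shift cm [-0.03  0.08 17.9 ] turn z -2.1
```

View pics/w30.png

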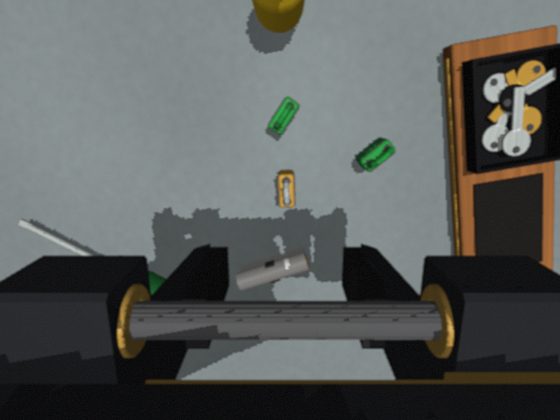

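The wrist view shows brass padlock 30 at (287,188). The green decoys at (283,117) and (376,154) are clear of the narrowed jaws.

>>> servo_tool(
  increments="0 0 -2.1 0 0.08 4.5 110;0 0 0 0 0 4.5 110;0 0 0 0 0 4.5 110;0 0 0 0 0 2.9 110;0 0 0 0 0 1.5 110",
  grip_force=18,
)

```text
t: 25.9
ee_pos: [0.4692, 0.2476, 0.0144]
eef_rot: [0.76, 0.65, -0.001, -0.001]
force: [0.3, 0.4, -1.1]
finger_gap: 0.0501
grip_force: 0.0
```

>>> servo_tool(
  increments="0 0 0 0 0 0 110;0 0 0 0 0 0 255;0 0 0 0 0 0 255;0 0 0 0 0 0 255;0 0 0 0 0 0 255",
)

```text
t: 26.52
ee_pos: [0.4705, 0.2481, 0.0166]
eef_rot: [0.76, 0.65, 0.0, 0.0]
force: [-0.4, 0.2, 2.4]
finger_gap: 0.014
grip_force: 18.0
```

>>> servo_tool(
  increments="0 0 0 0 0 0 255;0 0 0 0 0 0 255;0 0 0 0 0 -4 255;0 0 0 0 0 -5 255;0 0 0 0 0 -4 255",
)

```text
t: 27.15
ee_pos: [0.4701, 0.2479, 0.1475]
eef_rot: [0.76, 0.65, 0.0, 0.0]
force: [-0.4, -0.0, -1.4]
finger_gap: 0.014
grip_force: 18.0
```

```bash
python3 -c "
from h import *
go(.6612,.1782,.13,89)"
```

```text
t 27.15 p [0.4701 0.2479 0.1475] yaw 81.08 tilt [ 2.e-04  1.e-04 -1.e+00] shift cm [-3.93 19.96  1.75] turn z -7.9
```

>>> servo_tool(
  increments="0 0 0 -0.8 4 0 255;0 0 0 -0.8 4 0 255;0 0 0 -0.8 4 0 255;0 0 0 -0.8 4 0 255;0 0 0 -0.7 4 0 255",
)

```text
t: 27.78
ee_pos: [0.6624, 0.1778, 0.1452]
eef_rot: [0.76, 0.65, -0.001, -0.0]
force: [0.2, -0.2, -0.2]
finger_gap: 0.0136
grip_force: 18.0
```

>>> servo_tool(
  increments="0 0 -7.9 0 0 0.6 255;0 0 0 0 0 0.6 255;0 0 0 0 0 0 255;0 0 0 0 0 0 255;0 0 0 0 0 0 255",
)

```text
t: 28.4
ee_pos: [0.6616, 0.1788, 0.1346]
eef_rot: [0.713, 0.701, 0.0, 0.0]
force: [-0.8, 0.3, -1.8]
finger_gap: 0.0139
grip_force: 18.0
```

```bash
python3 chk.py 30 .0165; python3 -c "
from h import *
go(.6612,.1782,.041,89)"
```

```text
pred top row 231.39 px per mm -2.14 pred cols 266.3 304.4
seen top rows [234.1 233.4 233.6 233.9 233.8 233.8 234.4]
y 0.0782 pred edges 246.5 322.9 px/mm 1.27 seen []
y 0.05 pred edges 247.5 321.9 px/mm 1.24 seen [239.2 248.3 271.3 297.2 320.5 331.8]
y 0.02 pred edges 248.5 321.0 px/mm 1.21 seen []
gap pred [np.float64(376.6), np.float64(392.9)] seen [108.7 129.8 150. ]
t 28.45 p [0.6617 0.1787 0.1346] yaw 88.97 tilt [ 7.e-04  1.e-04 -1.e+00] shift cm [-0.05 -0.06  9.36] turn z -0.0
```

>>> servo_tool(
  increments="0 0 0 0.06 -0.06 4 255;0 0 0 0 0 3.5 255;0 0 0 0 0 1.3 255;0 0 0 0 0 0.4 255;0 0 0 0 0 0 255",
)

```text
t: 29.08
ee_pos: [0.662, 0.1792, 0.0434]
eef_rot: [0.713, 0.701, 0.001, 0.001]
force: [0.6, -0.4, -1.1]
finger_gap: 0.0141
grip_force: 18.0
```

>>> servo_tool(
  increments="0 0 0 0 0 0 255;0 0 0 0 0 0 255;0 0 0 0 0 0 255;0 0 0 0 0 0 255;0 0 0 0 0 0 255",
)

```text
t: 29.7
ee_pos: [0.6611, 0.179, 0.0421]
eef_rot: [0.713, 0.701, -0.0, -0.0]
force: [0.6, -0.5, -1.6]
finger_gap: 0.0134
grip_force: 18.0
```

```bash
python3 -c "
from h import *
go(.6611,.1793,.0395,89);print(read_state()['force'])"
```

```text
t 29.7 p [0.6611 0.179  0.0421] yaw 88.99 tilt [-1.e-04 -0.e+00 -1.e+00] shift cm [0.03 0.   0.26] turn z -0.0
[ 0.60788692 -0.45299921 -1.61233224]
```

>>> servo_tool(
  increments="0 0 0 0.02 0 0.1 255;0 0 0 0 0 0.1 255;0 0 0 0 0 0 255;0 0 0 0 0 0 255;0 0 0 0 0 0 255",
)

```text
t: 30.32
ee_pos: [0.6611, 0.1793, 0.0401]
eef_rot: [0.713, 0.701, 0.0, 0.0]
force: [0.4, 0.4, -1.8]
finger_gap: 0.0143
grip_force: 18.0
```

>>> servo_tool(
  increments="0 0 0 0 0 0.1 255;0 0 0 0 0 0.05 255;0 0 0 0 0 0 255;0 0 0 0 0 0 255;0 0 0 0 0 0 255",
)

```text
t: 30.95
ee_pos: [0.6611, 0.1793, 0.0387]
eef_rot: [0.713, 0.701, -0.0, -0.0]
force: [-0.9, -0.5, 0.6]
finger_gap: 0.0138
grip_force: 18.0
```

In contact (+0.6 N). Next I'll release, rise and retreat toward the base so the top view is clear.

>>> servo_tool(
  increments="0 0 0 0 0 0 120;0 0 0 0 0 0 120;0 0 0 0 0 0 120;0 0 0 0 0 0 120;0 0 0 0 0 -1 120",
)

```text
t: 31.58
ee_pos: [0.6603, 0.1792, 0.048]
eef_rot: [0.713, 0.701, -0.001, -0.001]
force: [0.2, 0.7, 0.3]
finger_gap: 0.0466
grip_force: 0.0
```

>>> servo_tool(
  increments="0 0 0 0 0 -4 120;0 0 0 0 0 -5 60;0 0 0 0 0 -5 0;0 0 0 0 -5 -2 0;0 0 0 0 -5 -1 0",
)

```text
t: 32.2
ee_pos: [0.5611, 0.181, 0.2213]
eef_rot: [0.713, 0.701, 0.002, 0.001]
force: [0.1, 0.4, 0.7]
finger_gap: 0.0843
grip_force: 0.0
```

>>> servo_tool(
  increments="0 0 0 0 -5 0 0;0 0 0 0 -5 0 0;0 0 0 0 -4 0 0;0 0 0 0 0 0 0;0 0 0 0 0 0 0",
)

```text
t: 32.83
ee_pos: [0.4222, 0.1836, 0.2197]
eef_rot: [0.713, 0.701, 0.001, 0.001]
force: [-0.6, -0.9, 0.6]
finger_gap: 0.0877
grip_force: 0.0
```

Run:
```python
from h import *
T,C=snap("top"),snap("scene")
a=cv2.resize(T["frame"][125:295,140:470,::-1],(800,412),interpolation=cv2.INTER_CUBIC)
cv2.imwrite("pics/fin_t.png",a)
cv2.imwrite("pics/fin_s.png",cv2.resize(C["frame"][:,:,::-1],(800,600),interpolation=cv2.INTER_CUBIC))
```

```text
(no output)
```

View pics/fin_s.png

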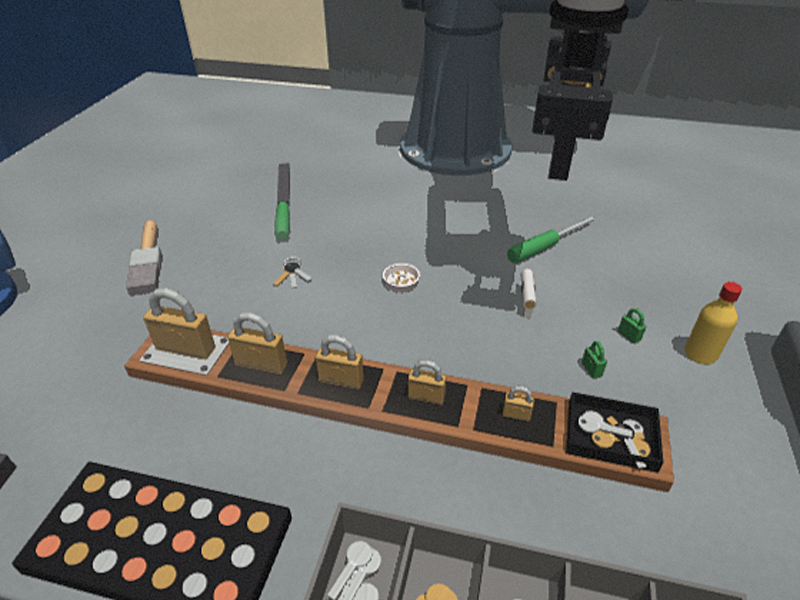

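View pics/fin_t.png

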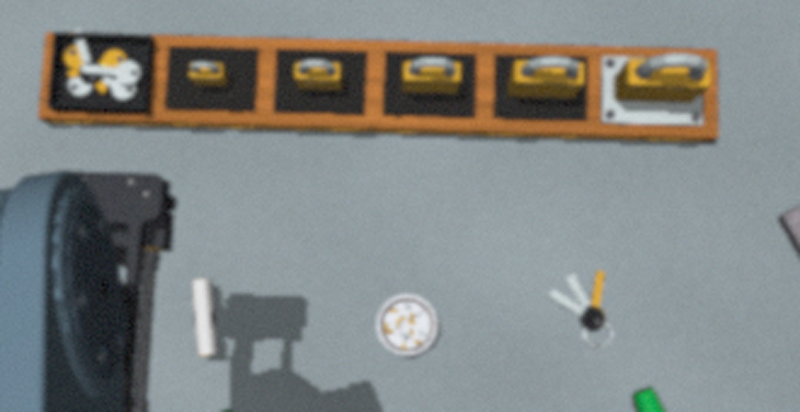

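The scene view shows the row falling from the sample: 60 (258,345), 50 (340,365), 40 (427,385), 30 (519,405), all upright. The dish is unmoved at (401,277). One numeric check before handing in.

Run:
```python
from h import *
import h
def blob2(s,px,kind,rad=26):
    q=s["hsv"]; m=((q[...,0]>14)&(q[...,0]<35)&(q[...,1]>110)).astype(np.uint8); w=np.zeros_like(m); cv2.circle(w,tuple(int(v*S) for v in px),rad*S,1,-1); m&=w
    m=cv2.morphologyEx(m,cv2.MORPH_CLOSE,np.ones((19,19)))
    n,l,st,_=cv2.connectedComponentsWithStats(m); i=1+np.argmax(st[1:,4]); ys,xs=np.where(l==i); o=np.zeros_like(m); cv2.fillConvexPoly(o,cv2.convexHull(np.c_[xs,ys].astype(np.int32)),1); return o>0
h.blob=blob2
T,C=snap("top"),snap("scene")
for k,(x,y) in {60:(.6558,-.1217),50:(.6577,-.0217),40:(.6594,.0782),30:(.6611,.1782)}.items():
    for nm,v in(("top",[T]),("scene",[C])):
        r,e=fit(DIM[k],(x,y,-.018),.022,v); print(k,nm,"off mm",((r[:2]-[x,y])*1e3).round(1),"yaw",np.degrees(r[2]).round(1),round(e,3))
```

```text
60 top off mm [ 6.3 -9.5] yaw -9.7 0.468
60 scene off mm [-1.2 -1.8] yaw -7.0 0.101
50 top off mm [6.  3.6] yaw -18.7 0.468
50 scene off mm [-0.6 -1.1] yaw -7.1 0.085
40 top off mm [-1.3 -1.6] yaw 0.6 0.089
40 scene off mm [-0.9  0.3] yaw 3.0 0.079
30 top off mm [-23.5  17.4] yaw 11.4 0.814
30 scene off mm [-0.8  0.6] yaw -2.2 0.066
```

```bash
python3 -c "
from bench import robot; print(robot.close_job())"
```

```text
the job is handed in; nothing more can be done
None
```

I handed the job in at about 33 s: the four brass padlocks stand upright on the pads, 60, 50, 40 and 30 falling from the sample, each within about 2 mm of its pad's centre by the last scene-camera fit (final top-camera fits mostly failed, and the scene fit was too weak to confirm squareness, which I judged from the jaws and pictures), with the dish unmoved.

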